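# Set a coffee grinder to its preset and lock it

## Task

The coffee grinder is to be set to its preset: loosen the steel lock ring by its peg (anticlockwise), turn the black adjuster bar until its pointed nose points at the small fin on the collar, and then turn the lock ring back until it is snug again and clamps the adjuster: about 10 newtons on the peg, and at no time beyond 11. Do not force the adjuster while it is clamped, leave the fin where it is, and do not push the other things on the table about.

Things in the scene. Friction and masses are not known exactly. Their poses are not given: they have to be found in the camera images.
- grinder: the coffee grinder, standing firm: aluminium head 150 x 150 mm whose flat top is 150 mm above the table; base 190 x 150 mm, spout and steel grounds cup on its +x side. Origin on the table under the common vertical axis of ring, marker collar and adjuster; z up
- lock_ring (a joint): angle (rad) of the knurled steel lock ring, 94 mm across, 12 mm thick, lying on the head, with a radial arm carrying an upright peg. Larger = anticlockwise from above = looser; range -0.35 to 1.0. Starts clamped, near 0; at 0.7 or more it is free over the adjuster's whole range. Turns free with 0.42 N m of friction (6 to 7 N at the peg) and stays where it is left. Tightens clockwise
- peg_top (a point): centre of the top of the lock ring's peg, a vertical steel pin 12 mm in diameter, 62 mm from the grinder's axis, free from 162 to 206 mm above the table; x points radially outward. While the ring is turned clockwise the push needed at the peg is 6 to 7 N when free, then rises some 3 N per 0.1 rad once it bears on the washer: snug at 9 to 11 N (aim for 10), over-tightened above 12 N
- adjuster (a joint): angle (rad) of the adjuster, larger = anticlockwise seen from above; same zero as the marker's, so the nose points at the fin when both read the same. Range -0.25 to 1.75, starts near 0; turns with 0.10 N m of friction when the ring is loose and is held by the clamp while the ring is tight; it rises about 2 mm per rad
- adjuster_grip (a point): point on the grinder's axis 200 mm above the table, inside the adjuster's black bar grip: 14 mm thick, 43 mm long, from 180 to 212 mm above the table. x points along the bar, towards its nose; y across it
- pointer_tip (a point): tip of the pointed nose of the bar grip, at its top edge, 22 mm from the axis (the other end of the bar is square). Its x axis is the direction in which the nose points
- marker (a joint): angle (rad) of the preset marker, a stiff black collar 72 mm across between ring and adjuster, larger = anticlockwise from above; leave it as it is. It stands 0.7 to 1.3
- marker_tip (a point): top of the small upright steel fin on the collar (10 mm long radially, 5 mm thick, top 175 mm above the table), 31 mm from the axis. Its x axis points radially outward through the fin
- washer: hidden stiff clamping washer inside the head under the lock ring, never touched. The force on it is the clamping force: 16 N at about 8.7 N on the peg, about 35 N at 10 N, over 55 N above some 12 N. The adjuster is a screw and rises as it is turned anticlockwise, so afterwards the ring bears on the washer at a larger ring angle than before; that angle must be felt
- hopper: clear open round bean hopper taken off the grinder, 100 mm across, 110 mm tall; a bystander, origin under its middle
- mug: white mug, 80 mm across, 92 mm tall; a bystander, origin under its middle
- scoop: coffee spoon with wooden handle, 170 mm long; a bystander, origin under its middle
- dust_brush: grinder brush, 160 mm long; a bystander, origin under its middle
- coffee_tin: square grey tin with wooden lid, 88 mm wide, 136 mm tall; a bystander, origin under its middle
- tea_tin: square grey tin with wooden lid, 88 mm wide, 111 mm tall; a bystander, origin under its middle
- spice_jar: amber jar, 52 mm across, 105 mm tall; a bystander, origin under its middle
Not all that is in view belongs to the job. What is shaped like the grinder but purple is not meant.

How it is judged:
By the outcome, as a careful person would: the job done as asked, in the order asked, and still so for the second after the job is handed in, with the robot touching nothing.
It also fails if it takes over 72 s, if anything falls off the work surface, if the arm or the gripper's body presses on something with over 40 N, if the wrist force passes 120 N, or if a joint passes its speed limit or range.

## Robot

A 6-joint arm with a two-finger parallel gripper is mounted at the origin on the work surface. World frame = base frame: x ahead of the robot, y to its left, z up, the work surface at z = 0. Lengths are in mm, angles in degrees, forces in N, time in s.
With the tool pointing down it reaches from about 300 to 850 mm from the base axis. Payload 4.2 kg.
Tool frame: the origin (TCP) lies between the finger pads; the fingertips stand 22 mm ahead of it and the grasp point (between the pads) lies 3 mm ahead of it; z points along the fingers, y is the direction in which the jaws open and shut (so a half turn about z gives the same grasp; the last joint's range is limited). The gripper opens to 91 mm and grips with 3 to 60 N. Pads are 32 mm wide; open, the fingers measure 118 mm over their backs; the gripper's body (76 mm by 178 mm) begins 60 mm behind the grasp point.
Start: joints at [71.161, 18.312, 89.639, -0, 72.044, -1.146], TCP at [174.753, 547.816, 235.976] pointing down, gripper open.
Joint ranges: [-177.97, 177.97], [-48.28, 115.42], [12.27, 149.76], [-77.06, 257.06], [2.81, 150.46], [-146.56, 146.56]. Speed limits (degrees/s): [147.25, 147.25, 180, 180, 180, 180].

## Interface

Orientations are given as [roll, pitch, yaw] about the fixed x, y, z axes, in that order (R = Rz(yaw) Ry(pitch) Rx(roll)).
In Python, from workcell import * gives the robot as it stands.
- The arm moves only by the shell command python3 -m jog 'ROWS' [OPENING] [FORCE]. ROWS is text: rows parted by semicolons, each of 6 numbers parted by spaces: the shift along the tool's x, y, z in units of 0.5 m (1.0 is 0.5 m), then the turn, a rotation vector about the tool's x, y, z in units of pi/2 rad (1.0 is pi/2 rad). A call has 1 to 20 rows; each row is the pose to reach, as a shift and turn from the pose measured when the call began, along the tool's axes at that moment; what a row does not reach only later rows make up. A row lasts 1/12 s, in which the tool goes at most 41.7 mm and 7.16 degrees, less where a joint would pass 70% of its speed; a pose out of reach is approached as far as the arm can. A call with a number of a shift or a turn outside -1 to 1 is refused whole. A call with a gripper value outside its range is refused whole. OPENING is the opening, from -1 (shut) to 1 (fully open), set as the call begins (- or left out, the last holds). The fingers move at their own pace and stop on an object; FORCE is the grip in N (left out, the last holds). Time passes only in rows, so rows that repeat a pose let the fingers close. It gives the time, the measured TCP pose, the force and the opening at its end, in the units of the state.
- state(): the state, without advancing time (a new reading comes with each control period).
- grab_frame(name): name is "side" or "top"; returns the picture (420x560x3 uint8, red, green, blue); there is no depth.
- calibration(name): a dict with "mtx" (3x3 intrinsics, pixels), "rvec" (rotation vector, rad) and "tvec" (3), from world to camera coordinates, as OpenCV has them. Camera axes: x right, y down, z forward; pixel columns grow to the right and rows downward; lengths in mm; the calibration is good to about 2 mm. A picture is of the moment at which its call begins. calibration takes no time and is no camera call.
- job_done(): hands the job in, once; it reports no verdict.
Trained networks look in the newest picture that a camera, given by its name, has taken for a name from the list of things; names that differ only in an ending like _2 or _b are one class to them, and where a whole thing is asked for, a point or a joint stands for the part that bears it (a point fixed in the world has none). Each returns a list of dicts, best first, with "confidence" (0 to 1); they miss things now and then, are a little off and sometimes report something else, mostly with a low value. They report only what shows in the picture. A call takes as long as a camera call. They do not tell look-alikes from the thing itself.
- spot_in(query, camera): "rect" ([left, top, right, bottom] in pixels, round what is visible of it).
- tip_of(query, camera): "location" ([column, row] in pixels: a listed point, or the origin of a listed thing).
The state is a dict: "time_s": time; "qpos": joint angles; "qvel": joint speeds; "effort": joint torques, N m; "ee_pos": TCP position; "ee_rot": TCP orientation; "force": force on the tool from outside, world axes, zero at the start; "torque": the same for the moment, N m; "gripper_width": finger opening in mm.
Only numpy, scipy, OpenCV 4.12 (cv2) and the standard library are available. Lean on these libraries where they do the work, as an engineer would, in place of code of your own. Each camera call takes 0.05 s, during which the arm holds its last target. There are 200 camera calls.

## Working session

There is one attempt and no reset: what is moved stays moved. The work goes in short steps, Python scripts to look and compute and a shell command to move; the robot and the scene stay as the last step left them, time stands still between calls to the robot, and variables do not carry over. Pictures are saved under pics/ and viewed, about 8 in all and at most 12, crops included, and the job is handed in when it is done.

```bash
mkdir -p pics
cat > h.py <<'E'
from workcell import *
import numpy as np, cv2
def cam(n):
    c=calibration(n); return np.array(c["mtx"],float),np.array(c["rvec"],float),np.array(c["tvec"],float)
def ray(n,px):
    K,r,t=cam(n); R=cv2.Rodrigues(r)[0]; d=R.T@np.linalg.inv(K)@np.array([px[0],px[1],1.]); return -R.T@t.ravel(), d
def atz(n,px,z):
    o,d=ray(n,px); return o+d*(z-o[2])/d[2]
def proj(n,p):
    K,r,t=cam(n); return cv2.projectPoints(np.array(p,float).reshape(-1,1,3),r,t,K,None)[0].reshape(-1,2)
E
python3 - <<'E'
from h import *
ims={n:grab_frame(n) for n in("side","top")}
for n,i in ims.items(): cv2.imwrite(f"pics/{n}0.png",i[:,:,::-1])
Z={"peg_top":206,"adjuster_grip":200,"pointer_tip":212,"marker_tip":175,"grinder":0}
for n in ims:
    print(n,[x.round(0).tolist() for x in [ray(n,(280,210))[0],ray(n,(280,210))[1]*100]])
    for q in Z:
        print(q,[(round(d["confidence"],2),np.round(d["location"],1).tolist(),atz(n,d["location"],Z[q]).round(1).tolist()) for d in tip_of(q,n)][:3])
s=state();print(s["time_s"],s["ee_pos"],s["ee_rot"],s["force"],s["gripper_width"])
a=np.hstack([ims["side"],ims["top"]]);
E
```

```text
side [[125.0, -1074.0, 757.0], [32.0, 81.0, -49.0]]
peg_top [(0.81, [172.0, 169.9], [292.0, 170.5, 206.0]), (0.66, [296.9, 177.3], [596.4, -1.6, 206.0])]
adjuster_grip [(0.81, [275.2, 178.6], [543.7, 24.1, 200.0]), (0.61, [309.2, 133.4], [776.2, 312.2, 200.0]), (0.57, [154.6, 165.4], [252.8, 233.9, 200.0])]
pointer_tip [(0.75, [150.6, 161.0], [244.1, 241.7, 212.0]), (0.62, [299.6, 130.7], [743.4, 317.8, 212.0]), (0.53, [268.5, 168.9], [539.8, 65.5, 212.0])]
marker_tip [(0.71, [151.2, 171.2], [242.9, 253.6, 175.0]), (0.69, [258.8, 185.6], [504.6, 48.0, 175.0]), (0.6, [299.4, 138.9], [751.9, 337.4, 175.0])]
grinder [(0.77, [307.2, 187.3], [773.6, 309.6, 0.0]), (0.76, [164.1, 230.7], [251.9, 199.5, 0.0]), (0.6, [275.5, 241.6], [542.5, 21.1, 0.0])]
top [[347.0, -24.0, 1644.0], [12.0, 0.0, -99.0]]
peg_top [(0.9, [210.6, 293.6], [297.2, 164.9, 206.0]), (0.73, [183.6, 102.7], [824.5, 259.2, 206.0]), (0.69, [280.8, 189.5], [584.6, -17.9, 206.0])]
adjuster_grip [(0.73, [262.2, 206.5], [537.1, 32.3, 200.0]), (0.72, [191.0, 310.7], [250.4, 216.8, 200.0]), (0.56, [168.7, 118.6], [779.7, 300.1, 200.0])]
pointer_tip [(0.53, [161.2, 124.6], [758.5, 317.4, 212.0]), (0.51, [257.5, 207.2], [533.3, 44.6, 212.0]), (0.48, [182.2, 316.1], [236.5, 237.6, 212.0])]
marker_tip [(0.85, [181.6, 310.7], [248.2, 246.6, 175.0]), (0.54, [161.6, 127.9], [759.6, 324.7, 175.0]), (0.5, [263.8, 218.3], [507.3, 28.0, 175.0])]
grinder [(0.86, [265.5, 215.0], [536.8, 29.1, 0.0]), (0.79, [202.4, 302.7], [261.9, 216.1, 0.0]), (0.64, [182.4, 136.5], [782.1, 299.0, 0.0])]
0.6 [174.75715738 547.81875974 236.00505179] [1.79990852e+02 2.40357495e-03 1.62308547e+02] [0.26303989 0.53926186 0.67254956] 91.225984165152
```

View pics/top0.png

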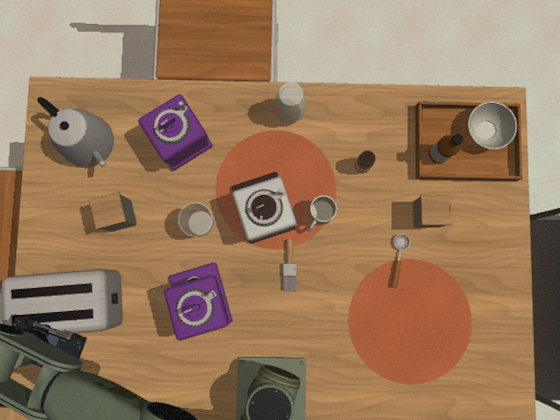

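View pics/side0.png

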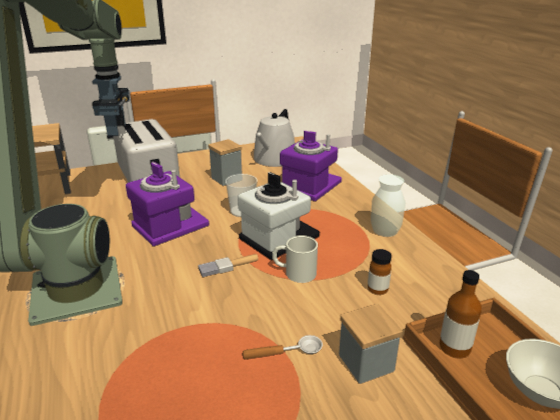

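Top: the aluminium grinder is at (265,208) with purple look-alikes at (175,125) and (195,305). Side: the real one is at (275,210), with its peg at (294,190). Next I'll enlarge it and measure more finely.

Run:
```python
from h import *
t=cv2.imread("pics/top0.png")[165:255,220:310]; s=cv2.imread("pics/side0.png")[160:220,235:325]
a=cv2.resize(t,(400,400),interpolation=cv2.INTER_CUBIC); b=cv2.resize(s,(400,267),interpolation=cv2.INTER_CUBIC)
b=np.vstack([b,np.zeros((133,400,3),np.uint8)])
cv2.imwrite("pics/crop0.png",np.hstack([a,b]))
# median over several frames
Z={"peg_top":206,"adjuster_grip":200,"pointer_tip":212,"marker_tip":175}
box={"top":(240,180,300,245),"side":(240,160,310,205)}
for n in box:
  for q in Z:
    L=[]
    for k in range(4):
      grab_frame(n)
      l=box[n]; L+=[d["location"] for d in tip_of(q,n) if l[0]<d["location"][0]<l[2] and l[1]<d["location"][1]<l[3]][:1]
    if L: m=np.median(L,axis=0); print(n,q,m.round(1),np.std(L,axis=0).round(1),atz(n,m,Z[q]).round(1))
print(proj("top",[[539,28,160]]),state()["time_s"])
```

```text
top peg_top [280.5 189.2] [0.6 0.9] [585.4 -17.  206. ]
top adjuster_grip [262.2 204. ] [1.  0.2] [544.2  32.6 200. ]
top pointer_tip [254.  208.7] [1.5 1. ] [529.   54.1 212. ]
top marker_tip [263.8 217.5] [1.4 0.4] [509.5  28.2 175. ]
side peg_top [294.5 178.6] [1.6 0.8] [587.3  -6.4 206. ]
side adjuster_grip [273.2 179. ] [1.2 1.6] [537.5  23.4 200. ]
side pointer_tip [269.2 170.4] [1.3 0.6] [537.9  55.2 212. ]
side marker_tip [260.3 188.4] [0.7 1. ] [502.6  30.  175. ]
[[264.24861174 207.72810391]] 3.8
```

View pics/crop0.png

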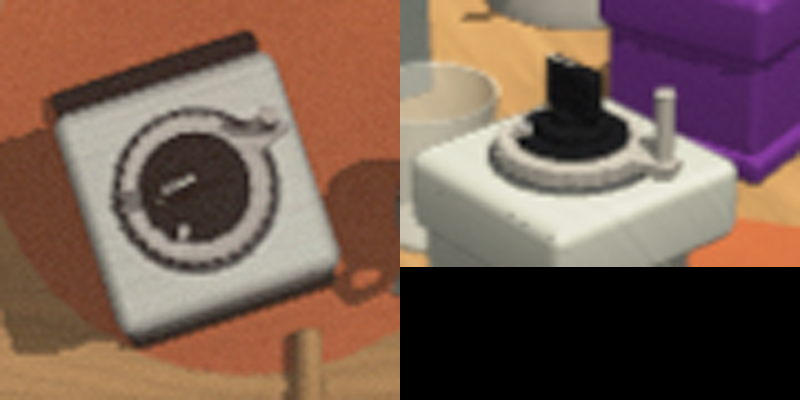

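Crop: ring centre at px (263.9,207.3), the fin at (261,217) and the white nose stripe pointing left-down. The peg is on the right arm, with its top at side px (294.6,180.7). I'll overlay a model to refine this.

```bash
cat >> h.py <<'E'
def overlay(ax,peg,nose,fin,name,files=None):
    out=[]
    a=np.array(ax)
    P=lambda r,d,z:[a[0]+r*np.cos(np.radians(d)),a[1]+r*np.sin(np.radians(d)),z]
    ci=lambda r,z:[P(r,d,z) for d in range(0,361,10)]
    for n,(x0,y0,w,h) in {"top":(239,182,50,50),"side":(245,160,60,60)}.items():
        im=cv2.imread(files[n]) if files else grab_frame(n)[:,:,::-1]
        s=8 if n=="top" else 6.6667
        c=cv2.resize(np.ascontiguousarray(im[y0:y0+h,x0:x0+w]),(400,400),interpolation=cv2.INTER_CUBIC)
        for pts,col in [(ci(47,162),(0,0,255)),(ci(36,165),(0,255,255)),([P(62,peg,162),P(62,peg,206)],(255,0,0)),([P(-21.5,nose,212),P(22,nose,212)],(0,255,0)),([P(26,fin,175),P(36,fin,175)],(255,0,255))]:
            q=((proj(n,pts)-[x0,y0]+.5)*s).round().astype(np.int32)
            cv2.polylines(c,[q],False,col,1)
        out.append(c)
    cv2.imwrite(name,np.hstack(out))
E
python3 - <<'E'
from h import *
print(atz("top",(263.9-.4,207.3-.4),162).round(1),atz("side",(294.1,180.2),206).round(1))
overlay((541,28),-46,110,165,"pics/ov1.png",{"top":"pics/top0.png","side":"pics/side0.png"})
E
```

```text
[541.1  30.1 162. ] [582.3 -15.4 206. ]
```

View pics/ov1.png

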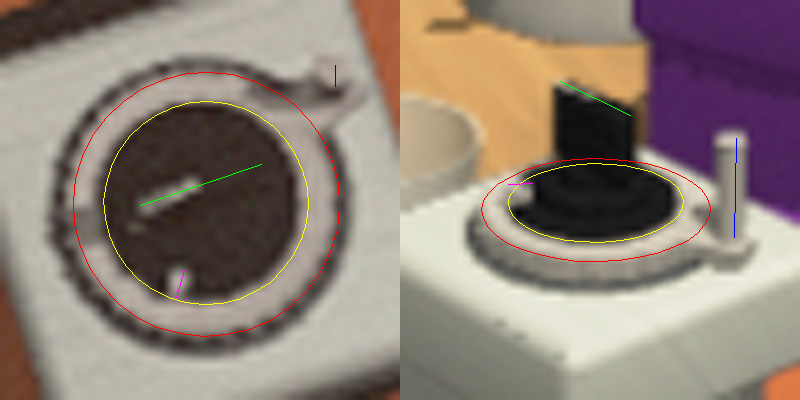

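Corrected: axis ≈ (541,29.5), peg ≈ (584,-15) at azimuth -46°, nose ≈ 112°, fin ≈ 163°. I'll move over to the peg.

```bash
python3 -m jog '0 0 -0.08 0 0 0;0 0 -0.168 0 0 0;-0.2 -0.147 -0.168 0 0 0;-0.4 -0.294 -0.168 0 0 0;-0.7 -0.515 -0.168 0 0 0;-0.9 -0.66 -0.168 0 0 0.1;-0.9 -0.66 -0.168 0 0 0.2;-0.9 -0.66 -0.168 0 0 0.314;-0.9 -0.66 -0.168 0 0 0.314;-0.9 -0.66 -0.168 0 0 0.314;-0.9 -0.66 -0.168 0 0 0.314;-0.9 -0.66 -0.168 0 0 0.314;-0.9 -0.66 -0.168 0 0 0.314;-0.9 -0.66 -0.168 0 0 0.314;-0.9 -0.66 -0.168 0 0 0.314;-0.9 -0.66 -0.168 0 0 0.314;-0.9 -0.66 -0.168 0 0 0.314' -0.34 10
cat >> h.py <<'E'
from scipy.spatial.transform import Rotation as Ro
def to(p,yaw):
    s=state(); R=Ro.from_euler("xyz",s["ee_rot"],degrees=True); G=Ro.from_euler("xyz",[180,0,yaw],degrees=True)
    print("t",round(s["time_s"],2),"pos",np.round(s["ee_pos"],1),"rot",np.round(s["ee_rot"],2),"F",np.round(s["force"],2),"w",round(s["gripper_width"],1))
    print("row",(R.inv().apply(np.array(p)-s["ee_pos"])/500).round(4),((R.inv()*G).as_rotvec()/(np.pi/2)).round(4))
E
python3 -c "
from h import *
to([584,-15.5,300],134)"
```

```text
time_s: 5.22
ee_pos: [505.1, 93.6, 319.5]
ee_rot: [-180.0, 0.1, 133.8]
force: [0.3, -0.4, 0.1]
gripper_width: 30.2
t 5.22 pos [505.1  93.6 319.5] rot [-1.7997e+02  7.0000e-02  1.3377e+02] F [ 0.26 -0.39  0.07] w 30.2
row [-0.2666 -0.037   0.0394] [-0.0003  0.0007 -0.0026]
```

```bash
python3 -m jog '-0.08 -0.01 0.02 0 0 0;-0.16 -0.02 0.06 0 0 0;-0.24 -0.03 0.1 0 0 0;-0.267 -0.037 0.119 0 0 0;-0.267 -0.037 0.119 0 0 0;-0.267 -0.037 0.119 0 0 0'
python3 - <<'E'
from h import *
to([584,-15.5,200],134)
out=[]
for n,(x0,y0,w,h) in {"top":(239,172,60,60),"side":(245,120,80,80)}.items():
    im=grab_frame(n)[:,:,::-1]; out.append(cv2.resize(np.ascontiguousarray(im[y0:y0+h,x0:x0+w]),(400,400),interpolation=cv2.INTER_CUBIC))
cv2.imwrite("pics/over.png",np.hstack(out))
E
```

```text
time_s: 5.72
ee_pos: [583.6, -15.4, 259.0]
ee_rot: [-179.9, -0.1, 133.7]
force: [0.0, 0.3, 0.1]
gripper_width: 30.2
t 5.72 pos [583.6 -15.4 259. ] rot [-1.7989e+02 -1.0000e-01  1.3370e+02] F [0.03 0.35 0.06] w 30.2
row [-0.0009  0.0006  0.118 ] [-0.0013 -0.0011 -0.0033]
```

View pics/over.png

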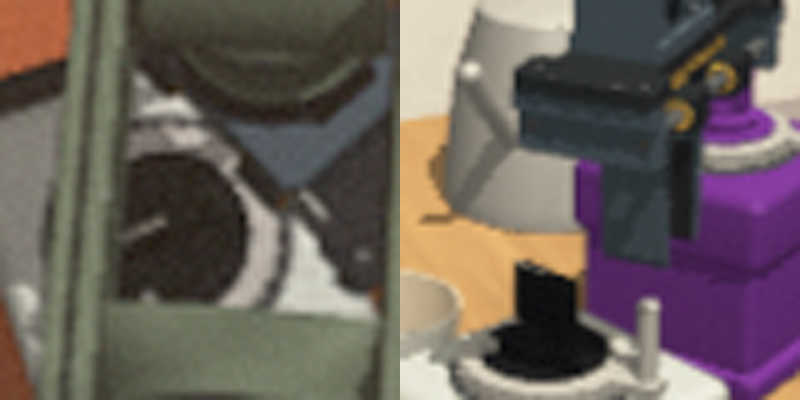

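The side crop shows the fingers straddling above the peg (peg top at (649,302), finger tips at 635 and 690). I'll descend in stages.

```bash
python3 -m jog '0 0 0.03 0 0 0;0 0 0.06 0 0 0;0 0 0.075 0 0 0;0 0 0.085 0 0 0;0 0 0.1 0 0 0;0 0 0.118 0 0 0;0 0 0.118 0 0 0'
python3 -c "
from h import *
to([584,-15.5,200],134)
s=state();print(s['force'],s['torque'])"
```

```text
time_s: 6.4
ee_pos: [582.9, -14.0, 200.4]
ee_rot: [-179.9, -0.1, 133.8]
force: [-0.4, -0.2, -0.8]
gripper_width: 29.7
t 6.4 pos [582.9 -14.  200.4] rot [-1.7992e+02 -6.0000e-02  1.3384e+02] F [-0.4  -0.22 -0.79] w 29.7
row [-0.0036 -0.0005  0.0008] [-0.0008 -0.0007 -0.0017]
[-0.40099786 -0.22035933 -0.78661932] [-0.06151266  0.04092766  0.05004997]
```

Inside the jaws without contact. Now push anticlockwise (+tool y) along the arc.

```bash
python3 -m jog '0.0025 0 0 0 0 -0.0127;0.005 0.0001 0 0 0 -0.025;0.0001 0.0075 0 0 0 -0.038;0.0004 0.01 0 0 0 -0.051;0.0006 0.0124 0 0 0 -0.064;0.0009 0.015 0 0 0 -0.076;0.0012 0.0173 0 0 0 -0.089;0.0016 0.0198 0 0 0 -0.102;0.002 0.0222 0 0 0 -0.115;0.0025 0.0246 0 0 0 -0.127;0.0025 0.0246 0 0 0 -0.127'
python3 -c "
from h import *
to([584,-15.5,200],134)
s=state();print(s['force'],s['torque'])"
```

```text
time_s: 7.32
ee_pos: [590.2, -5.6, 200.6]
ee_rot: [-179.8, -0.1, 145.4]
force: [-3.9, -4.5, 3.2]
gripper_width: 30.1
t 7.32 pos [590.2  -5.6 200.6] rot [-1.7978e+02 -8.0000e-02  1.4538e+02] F [-3.89 -4.52  3.17] w 30.1
row [-0.001  -0.0234  0.0013] [-0.0026 -0.0007  0.1265]
[-3.88791026 -4.52134121  3.16768643] [-0.8008662   0.6517422  -0.03271134]
```

```bash
python3 -m jog '0.0001 0.005 0 0 0 -0.025;0.0004 0.01 0 0 0 -0.051;0.0009 0.015 0 0 0 -0.076;0.0016 0.0198 0 0 0 -0.102;0.0025 0.0246 0 0 0 -0.127;0.0036 0.0294 0 0 0 -0.153;0.0048 0.0342 0 0 0 -0.178;0.0063 0.039 0 0 0 -0.204;0.008 0.0437 0 0 0 -0.23;0.0098 0.0483 0 0 0 -0.255;0.0118 0.0528 0 0 0 -0.28;0.014 0.0572 0 0 0 -0.306;0.0163 0.0615 0 0 0 -0.331;0.0189 0.0658 0 0 0 -0.357;0.0217 0.07 0 0 0 -0.382;0.0246 0.0741 0 0 0 -0.407;0.0275 0.0779 0 0 0 -0.433;0.0306 0.0817 0 0 0 -0.458;0.033 0.0845 0 0 0 -0.477;0.033 0.0845 0 0 0 -0.477'
python3 -c "
from h import *
to([584,-15.5,200],134)
p=state()['ee_pos']-np.array([541,29.5,0]);print(np.degrees(np.arctan2(p[1],p[0])),np.hypot(p[0],p[1]))"
```

```text
time_s: 8.98
ee_pos: [600.9, 37.0, 200.6]
ee_rot: [-179.7, -0.2, -171.6]
force: [-0.3, -7.4, 1.8]
gripper_width: 30.0
t 8.98 pos [600.9  37.  200.6] rot [-179.69   -0.2  -171.56] F [-0.25 -7.38  1.78] w 30.0
row [ 0.0489 -0.0988  0.002 ] [-4.200e-03 -4.000e-04  6.049e-01]
7.106259488045575 60.37604468767037
```

```bash
python3 -m jog '0 -0.006 0 0 0 0;0 -0.014 0 0 0 0;0 -0.014 -0.04 0 0 0;0 -0.014 -0.08 0 0 0;0 -0.014 -0.123 0 0 0;0 -0.014 -0.123 0 0 0' -0.12
python3 - <<'E'
from h import *
to([541,29.5,262],112)
out=[]
for n,(x0,y0,w,h) in {"side":(235,110,90,90)}.items():
    im=grab_frame(n)[:,:,::-1]; out.append(cv2.resize(np.ascontiguousarray(im[y0:y0+h,x0:x0+w]),(400,400),interpolation=cv2.INTER_CUBIC))
cv2.imwrite("pics/loose.png",np.hstack(out))
for q in("peg_top",):
  for n in ("side",): print(q,[(round(d["confidence"],2),atz(n,d["location"],206).round(1).tolist()) for d in tip_of(q,n)])
E
```

```text
time_s: 9.48
ee_pos: [604.5, 30.7, 266.7]
ee_rot: [-179.7, 0.3, -171.5]
force: [0.5, 1.0, 0.4]
gripper_width: 40.1
t 9.48 pos [604.5  30.7 266.7] rot [-179.69    0.34 -171.54] F [0.48 0.96 0.44] w 40.1
row [0.126  0.0163 0.0086] [-4.000e-04  5.400e-03  8.496e-01]
peg_top [(0.76, [599.4, 12.3, 206.0]), (0.73, [300.0, 168.7, 206.0]), (0.57, [834.6, 267.1, 206.0])]
```

View pics/loose.png

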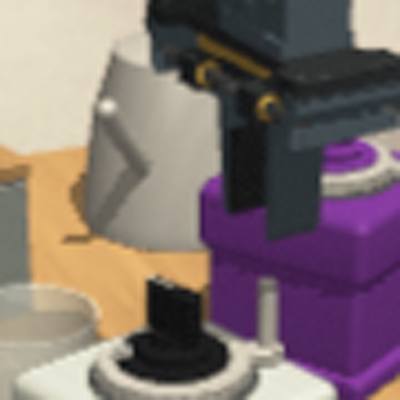

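The side crop shows the peg now at zoom (268,282), i.e. px (295,173.5), and the ring loosened by about 0.78 rad. Next is the adjuster.

```bash
python3 -m jog '0.03 0.004 0.004 0 0 0.08;0.07 0.008 0.008 0 0 0.16;0.1 0.012 0.008 0 0 0.24;0.126 0.0163 0.0086 0 0.005 0.32;0.126 0.0163 0.0086 0 0.005 0.4;0.126 0.0163 0.0086 0 0.005 0.48;0.126 0.0163 0.0086 0 0.005 0.56;0.126 0.0163 0.0086 0 0.005 0.64;0.126 0.0163 0.0086 0 0.005 0.72;0.126 0.0163 0.0086 0 0.005 0.8;0.126 0.0163 0.0086 0 0.005 0.85;0.126 0.0163 0.0086 0 0.005 0.85;0.126 0.0163 0.0086 0 0.005 0.85'
python3 - <<'E'
from h import *
to([541,29.5,206],112)
E
```

```text
time_s: 10.67
ee_pos: [538.5, 29.4, 257.1]
ee_rot: [-179.5, -0.1, 112.1]
force: [-0.1, -0.0, 0.2]
gripper_width: 40.1
t 10.67 pos [538.5  29.4 257.1] rot [-1.7948e+02 -1.4000e-01  1.1209e+02] F [-0.12 -0.05  0.17] w 40.1
row [-0.002   0.0056  0.1021] [-0.0058 -0.0015  0.001 ]
```

```bash
python3 -m jog '-0.001 0.003 0.03 -0.003 0 0;-0.002 0.0056 0.06 -0.0058 0 0;-0.002 0.0056 0.08 -0.0058 0 0;-0.002 0.0056 0.102 -0.0058 0 0;-0.002 0.0056 0.102 -0.0058 0 0;-0.002 0.0056 0.102 -0.0058 0 0'
python3 - <<'E'
from h import *
to([541,29.5,206],112)
E
python3 -m jog '0 0 0 0 0 0;0 0 0 0 0 0;0 0 0 0 0 0;0 0 0 0 0 0;0 0 0 0 0 0;0 0 0 0 0 0;0 0 0 0 0 0;0 0 0 0 0 0' -1 8
python3 - <<'E'
from h import *
to([541,29.5,206],112);print(state()["torque"])
E
```

```text
time_s: 11.17
ee_pos: [540.6, 29.5, 205.5]
ee_rot: [-179.9, -0.2, 112.1]
force: [0.4, 0.3, -0.3]
gripper_width: 40.2
t 11.17 pos [540.6  29.5 205.5] rot [-1.7991e+02 -1.7000e-01  1.1214e+02] F [ 0.38  0.25 -0.31] w 40.2
row [-0.0003  0.0007 -0.0011] [-0.001  -0.0019  0.0016]
time_s: 11.83
ee_pos: [540.6, 29.5, 205.8]
ee_rot: [-179.9, -0.2, 112.1]
force: [-1.5, -0.5, 3.0]
gripper_width: 13.9
t 11.83 pos [540.6  29.5 205.8] rot [-1.7992e+02 -1.6000e-01  1.1215e+02] F [-1.47 -0.48  2.95] w 13.9
row [-0.0003  0.0008 -0.0004] [-0.0009 -0.0018  0.0016]
[-0.18401251  0.22307486  0.11314316]
```

Gripped (13.9 mm wide, low side force, so the axis estimate is good). I'll measure the fin angle more precisely from the initial unobstructed pictures.

Run:
```python
from h import *
A=np.array([540.8,29.5])
g=cv2.imread("pics/top0.png",0).astype(float)
np.set_printoptions(linewidth=200)
print(g[211:222,254:270].astype(int))
sub=g[213:220,258:266]
w=np.clip(sub-55,0,None); yy,xx=np.mgrid[213:220,258:266]
# restrict to radius<35mm
P=np.array([[atz("top",(x,y),173)[:2] for x in range(258,266)] for y in range(213,220)])
r=np.linalg.norm(P-A,axis=2); m=r<36; w=w*m
c=[(w*xx).sum()/w.sum(),(w*yy).sum()/w.sum()]
for z in (170,175):
    p=atz("top",c,z)[:2]-A; print(c,z,np.hypot(*p),np.degrees(np.arctan2(p[1],p[0])))
# bar stripe
yy,xx=np.mgrid[203:213,253:266]; s=g[203:213,253:266]; w=np.clip(s-65,0,None)
print(s.astype(int))
c=np.array([(w*xx).sum()/w.sum(),(w*yy).sum()/w.sum()]);d=np.stack([xx-c[0],yy-c[1]],-1).reshape(-1,2);C=(d*w.reshape(-1,1)).T@d
e=np.linalg.eigh(C)[1][:,1]; p=atz("top",c,212)[:2]-A; q=atz("top",c-3*e*np.sign(e[0]),212)[:2]-atz("top",c,212)[:2]; print(c,p,np.degrees(np.arctan2(p[1],p[0])),np.degrees(np.arctan2(q[1],q[0])))
g=cv2.imread("pics/side0.png",0); print(g[183:195,256:272].astype(int))
for d in (155,160,165,170): print(d,proj("side",[[A[0]+R*np.cos(np.radians(d)),A[1]+R*np.sin(np.radians(d)),175] for R in(26,36)]).round(1).tolist())
```

```text
[[ 38  49  46  51  48  47  48  48  44  47  48  44  54  51  47  43]
 [ 44  46  46  43  44  49  50  47  51  48  48  46  51  51  52  47]
 [ 46  48  50  49  44  43  52  48  47  47  52  46  43  48  45  54]
 [ 43  49  46  47  46  38  40  42  45  49  46  49  47  44  46  51]
 [ 60  41  50  46  50  49  72  94  65  39  42  44  49  51  52  49]
 [119  96  65  46  47  43 123 156 111  48  52  47  50  49  45  52]
 [171 161 118  66  42  38 137 169 109  45  46  54  45  49  39  57]
 [172 173 161 112  60  51 124 132  71  45  42  43  43  47  85 114]
 [175 170 172 151 122 113 128 123 102  87  87 100 103 109 150 168]
 [147 160 171 171 173 172 176 174 171 156 159 170 173 169 163 164]
 [ 73 101 150 162 167 174 175 166 167 165 166 169 165 163 168 166]]
[np.float64(261.2918454935622), np.float64(217.27682403433477)] 170 30.786525111935955 169.19196560074974
[np.float64(261.2918454935622), np.float64(217.27682403433477)] 175 31.29407001832593 169.74243797638326
[[ 50  48  41  49  46  45  49  41  45  46  43  46  49]
 [ 47  47  49  40  46  40  40  43  59 104  95  48  47]
 [ 42  43  45  46  44  63  74 102 116 154
[... 744 characters left out ...]
26  15  18  24]
 [170 187 215 218 207 198 174 117  75  22  28  29  25  17  19  17]
 [223 209 202 209 184 168 177 158 121  22  21  26  28  27  24  22]
 [215 204 210 202 173 143 141 150 124  20  15  25  25  27  29  30]
 [203 196 210 185 151 133 103  92  64  25  17  17  20  22  27  30]
 [157 177 209 208 172  78  26  26  30  28  27  20  20  18  17  19]
 [123 167 200 206 192 134  31  26  28  29  28  28  24  22  18  21]
 [102 140 174 200 203 174 106  65  28  27  29  29  29  27  29  29]
 [121 148 156 186 199 202 188 147 100  66  32  26  25  26  27  27]]
155 [[264.1, 186.0], [260.4, 185.9]]
160 [[264.0, 186.3], [260.4, 186.4]]
165 [[264.1, 186.7], [260.4, 186.9]]
170 [[264.2, 187.1], [260.6, 187.4]]
```

Run:
```python
from h import *
from scipy.optimize import least_squares
from scipy.ndimage import map_coordinates
g=cv2.GaussianBlur(cv2.imread("pics/top0.png",0).astype(float),(0,0),.5)
def fit(lo,hi,R0,z,sgn):
    # edge along rays from rough centre
    A=np.array([541,30.]);
    for it in range(3):
        pts=[]
        for d in range(0,360,6):
            if 300<d<345 or 155<d<180: continue
            u=np.array([np.cos(np.radians(d)),np.sin(np.radians(d))]); rs=np.arange(lo,hi,.25)
            px=proj("top",np.c_[A+rs[:,None]*u,np.full(len(rs),z)])
            v=map_coordinates(g,[px[:,1],px[:,0]],order=1); k=np.argmax(sgn*np.gradient(v)); pts.append(A+rs[k]*u)
        pts=np.array(pts)
        f=least_squares(lambda p:np.hypot(*(pts-p[:2]).T)-p[2],[*A,R0],loss="soft_l1",f_scale=.7); A=f.x[:2]
    print(z,f.x.round(2),np.abs(f.fun).mean().round(2)); return A
a=fit(29,43,36,165,1)
b=fit(40,53,47,160,-1)
for A in(a,b):
  for z in(170,175):
    p=atz("top",(261.25,217.1),z)[:2]-A; print(z,np.hypot(*p).round(1),np.degrees(np.arctan2(p[1],p[0])).round(1))
  p=atz("top",(256.6,207.2),212)[:2]-A;print("nose end",np.hypot(*p).round(1),np.degrees(np.arctan2(p[1],p[0])))
# fin in side: direct project
for d in(155,160,165,170,175):
  print(d,[proj("side",[[*(A+R*np.array([np.cos(np.radians(d)),np.sin(np.radians(d))])),175] for R in(26,31,36)]).round(1).tolist() for A in (a,)])
```

```text
165 [541.12  30.81  35.63] 0.63
160 [541.19  29.6   46.95] 0.79
170 30.4 171.3
175 30.9 171.8
nose end 18.0 115.67608970288354
170 30.7 169.1
175 31.2 169.7
nose end 19.2 114.30308267008778
155 [[[264.0, 185.8], [262.2, 185.7], [260.4, 185.7]]]
160 [[[264.0, 186.1], [262.2, 186.2], [260.3, 186.2]]]
165 [[[264.0, 186.5], [262.2, 186.6], [260.4, 186.7]]]
170 [[[264.1, 186.9], [262.3, 187.0], [260.5, 187.2]]]
175 [[[264.3, 187.2], [262.5, 187.5], [260.7, 187.7]]]
```

The fin comes out at ≈169°, and the bar is aligned with the pads at 112°. Turning the adjuster anticlockwise by about 56.5°.

```bash
python3 -m jog '0 0 -0.0003 0 0 -0.03;0 0 -0.0005 0 0 -0.08;0 0 -0.001 0 0 -0.13;0 0 -0.001 0 0 -0.18;0 0 -0.0015 0 0 -0.23;0 0 -0.002 0 0 -0.28;0 0 -0.002 0 0 -0.33;0 0 -0.0025 0 0 -0.38;0 0 -0.003 0 0 -0.43;0 0 -0.003 0 0 -0.48;0 0 -0.0035 0 0 -0.53;0 0 -0.004 0 0 -0.58;0 0 -0.004 0 0 -0.628;0 0 -0.004 0 0 -0.628;0 0 -0.004 0 0 -0.628' -1 14
python3 - <<'E'
from h import *
to([541,29.5,206],168.5);print(state()["torque"])
E
```

```text
time_s: 13.08
ee_pos: [540.8, 29.7, 208.0]
ee_rot: [179.9, -0.1, 168.6]
force: [-1.2, 1.8, 2.8]
gripper_width: 14.0
t 13.08 pos [540.8  29.7 208. ] rot [ 1.7988e+02 -1.3000e-01  1.6857e+02] F [-1.24  1.76  2.83] w 14.0
row [-0.0005 -0.0004  0.004 ] [ 0.0014 -0.0015  0.0008]
[0.13824939 0.13005207 0.08284307]
```

```bash
python3 -m jog '0 0 0 0 0 0;0 0 0 0 0 0;0 0 0 0 0 0;0 0 -0.06 0 0 0;0 0 -0.12 0 0 0;0 0 -0.18 0 0 0;0.05 0.1 -0.18 0 0 0;0.1 0.2 -0.18 0 0 0;0.2 0.35 -0.18 0 0 0;0.3 0.5 -0.18 0 0 0;0.3 0.5 -0.18 0 0 0;0.3 0.5 -0.18 0 0 0;0.3 0.5 -0.18 0 0 0;0.3 0.5 -0.18 0 0 0' -0.12
python3 - <<'E'
from h import *
ims={}
for n in("top","side"): cv2.imwrite(f"pics/{n}1.png",np.mean([grab_frame(n)[:,:,::-1] for _ in range(6)],axis=0))
overlay((541,29.6),-1,168.5,168.5,"pics/ov2.png",{"top":"pics/top1.png","side":"pics/side1.png"})
to([582,-15,300],180)
g=cv2.imread("pics/top1.png",0).astype(int)
np.set_printoptions(linewidth=200)
print(g[203:222,254:270])
E
```

```text
time_s: 14.25
ee_pos: [440.7, 310.2, 298.6]
ee_rot: [179.7, -0.3, 168.9]
force: [-0.3, -1.1, -1.3]
gripper_width: 40.1
t 14.85 pos [443.8 303.7 298.9] rot [ 1.7987e+02 -1.3000e-01  1.6850e+02] F [ 0.31  0.2  -0.05] w 40.1
row [-0.398  -0.5694 -0.0043] [ 0.0016 -0.0013 -0.1278]
[[ 46  47  47  48  47  49  45  47  48  54  59  49  45  48  51  51]
 [ 44  47  46  46  44  49  44  44  81  93  68  46  48  50  51  51]
 [ 46  46  48  47  47  46  42  43 129 129  62  47  45  53  52  51]
 [ 48  46  46  47  49  46  44  50 130 121  46  47  49  53  51  52]
 [ 46  45  45  44  45  47  44  63 134 122  45  45  49  52  51  51]
 [ 47  46  45  46  48  45  43  87 132 107  45  46  51  51  49  51]
 [ 47  47  48  48  45  46  44 128 129  64  45  45  48  50  49  54]
 [ 46  47  45  46  46  44  44 139 138  60  47  45  48  50  53  51]
 [ 44  47  45  44  48  44  43 146 139  41  45  49  51  55  53  51]
 [ 46  46  46  46  45  48  44  82  77  42  48  54  53  52  49  50]
 [ 44  45  46  48  45  45  41  48  48  48  50  52  50  51  48  52]
 [ 45  42  45  48  48  46  40  89  87  47  49  49  49  47  51  52]
 [ 67  47  45  51  50  44  67 143 126  40  44  47  50  51  53  50]
 [126  99  67  46  48  44 123 178 137  45  50  52  51  53  51  49]
 [178 164 120  66  46  41 142 173 112  44  49  52  52  49  46  57]
 [177 175 163 118  65  53 127 138  78  40  45  46  47  50  89 123]
 [175 175 175 155 128 118 131 124 105  92  97 108 108 114 154 182]
 [141 163 171 176 179 176 175 180 177 159 164 183 181 180 178 176]
 [ 61 111 152 165 173 175 175 177 173 172 173 178 176 177 178 174]][ WARN:0@5.588] global loadsave.cpp:1063 imwrite_ Unsupported depth image for selected encoder is fallbacked to CV_8U.
```

View pics/ov2.png

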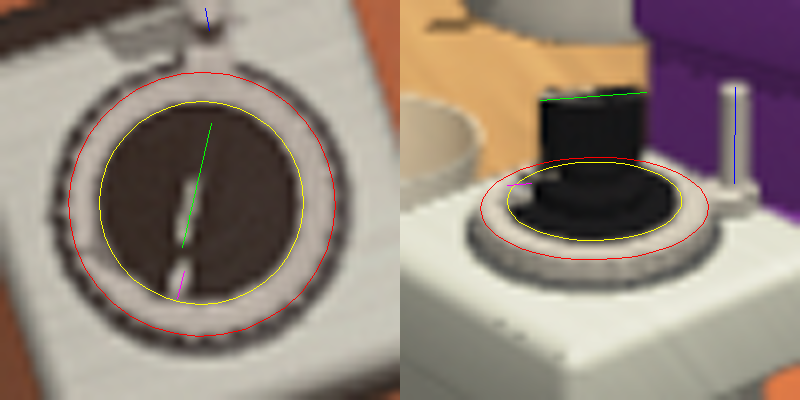

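Run:
```python
from h import *
def cen(g,rows,c0,c1,bg):
    o=[]
    for r in rows:
        w=np.clip(g[r,c0:c1]-bg,0,None); o.append([(w*np.arange(c0,c1)).sum()/w.sum(),r])
    return np.array(o)
g=cv2.imread("pics/top1.png",0).astype(float)
S=np.array([atz("top",p,212)[:2] for p in cen(g,range(204,213),259,266,50)])
F=np.array([atz("top",p,174)[:2] for p in cen(g,range(214,219),259,264,50)])
print(S.round(1).tolist(),F.round(1).tolist())
def d(P):
    k=np.polyfit(P[:,0],P[:,1],1); return np.degrees(np.arctan2(-k[0],-1))%360,k
a,k=d(S); print("stripe dir",a,"y at x=541",np.polyval(k,541)); print("fin dir",d(F)[0])
for A in([541,29.6],[540.7,29.6],[541,np.polyval(k,541)]):
    v=F.mean(0)-A; w=S[-4:].mean(0)-A; print(A,"fin",np.degrees(np.arctan2(v[1],v[0])),np.hypot(*v),"stripe outer",np.degrees(np.arctan2(w[1],w[0])),np.hypot(*w))
```

```text
[[542.5, 30.2], [539.7, 30.9], [536.9, 31.2], [534.2, 31.4], [531.4, 32.0], [528.6, 33.2], [525.9, 33.3], [523.1, 33.5], [520.4, 32.9]] [[519.3, 34.8], [516.5, 35.2], [513.7, 35.9], [510.9, 36.3], [508.1, 36.7]]
stripe dir 171.49130705302767 y at x=541 30.632043310901835
fin dir 170.41276202732078
[541, 29.6] fin 167.28783570990308 27.988921922666854 stripe outer 167.55123211372367 16.88129615127095
[540.7, 29.6] fin 167.1512675044322 27.696354245277345 stripe outer 167.32786466109064 16.58847546415836
[541, np.float64(30.632043310901835)] fin 169.36468154891153 27.780065529410024 stripe outer 171.0131338250122 16.68927720152201
```

The overlay shows the nose and fin in line: tool yaw 168.5°, fin 167–169°. Now I'll go back over the peg to tighten.

Run:
```python
from h import *
to([603,28.5,262],179)
```

```text
t 14.85 pos [443.8 303.7 298.9] rot [ 1.7987e+02 -1.3000e-01  1.6850e+02] F [ 0.31  0.2  -0.05] w 40.1
row [-0.4219 -0.476   0.0719] [ 0.0015 -0.0013 -0.1167]
```

```bash
python3 -m jog '-0.05 -0.056 0 0 0 -0.03;-0.1 -0.113 0 0 0 -0.06;-0.15 -0.17 0 0 0 -0.09;-0.2 -0.226 0 0 0 -0.117;-0.25 -0.28 0.02 0 0 -0.117;-0.3 -0.34 0.03 0 0 -0.117;-0.36 -0.41 0.05 0 0 -0.117;-0.4 -0.456 0.07 0 0 -0.117;-0.422 -0.476 0.072 0 0 -0.117;-0.422 -0.476 0.072 0 0 -0.117;-0.422 -0.476 0.072 0 0 -0.117;-0.422 -0.476 0.072 0 0 -0.117' -0.34
python3 - <<'E'
from h import *
to([603,28.5,200],179)
im=grab_frame("side")[110:210,235:335,::-1]; cv2.imwrite("pics/over2.png",cv2.resize(np.ascontiguousarray(im),(500,500),interpolation=cv2.INTER_CUBIC))
E
```

```text
time_s: 15.85
ee_pos: [602.7, 29.5, 262.5]
ee_rot: [179.8, -0.1, 179.1]
force: [-0.4, -0.0, -0.0]
gripper_width: 29.9
t 15.85 pos [602.7  29.5 262.5] rot [ 1.7980e+02 -9.0000e-02  1.7907e+02] F [-0.38 -0.01 -0.01] w 29.9
row [-0.0008 -0.0025  0.1249] [ 0.0022 -0.001   0.0007]
```

View pics/over2.png

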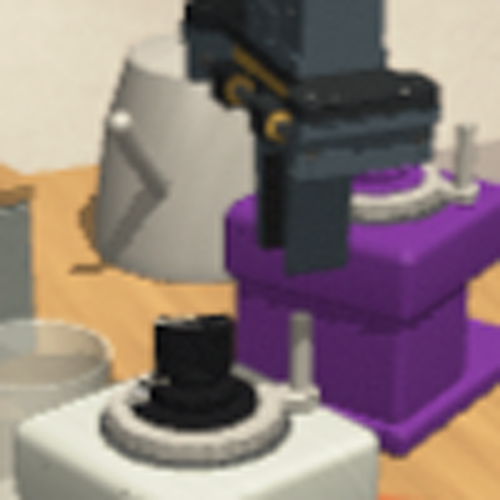

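The side crop has the peg top at zoom (300,317), below the gap between the fingers. Descending slowly.

```bash
python3 -m jog '0 -0.002 0.03 0 0 0;0 -0.0025 0.06 0 0 0;0 -0.0025 0.075 0 0 0;0 -0.0025 0.085 0 0 0;0 -0.0025 0.095 0 0 0;0 -0.0025 0.11 0 0 0;0 -0.0025 0.125 0 0 0;0 -0.0025 0.125 0 0 0;0 -0.0025 0.125 0 0 0'
cat >> h.py <<'E'
def feel(n=5):
    F=[];T=[]
    for _ in range(n): grab_frame("side"); s=state(); F.append(s["force"]);T.append(s["torque"])
    F=np.array(F);p=np.array(s["ee_pos"])-[540.8,29.6,0]; az=np.arctan2(p[1],p[0]); y=np.radians(s["ee_rot"][2])
    t=np.array([np.sin(y),-np.cos(y),0]) # tool y, anticlockwise
    print("t",round(s["time_s"],2),"pos",np.round(s["ee_pos"],2),"az",np.degrees(az).round(2),"r",np.hypot(p[0],p[1]).round(1),"yaw",round(s["ee_rot"][2],2),"Ftan",(F@t).round(2),"mean",(F@t).mean().round(2),"F",F.mean(0).round(2),"w",round(s["gripper_width"],1))
E
python3 -c "
from h import *
feel()"
```

```text
time_s: 16.65
ee_pos: [602.4, 28.8, 199.8]
ee_rot: [179.8, -0.1, 179.1]
force: [0.2, -0.3, 0.6]
gripper_width: 29.8
t 16.9 pos [602.81  28.76 200.59] az -0.78 r 62.0 yaw 179.1 Ftan [-0.43  0.07 -0.15  0.3  -0.45] mean -0.13 F [ 0.02 -0.13 -0.06] w 30.1
```

```bash
python3 -m jog '0 -0.0012 0 0 0 0.006;0 -0.0025 0 0 0 0.013;0.0001 -0.0037 0 0 0 0.019;0.0001 -0.005 0 0 0 0.025;0.0002 -0.0062 0 0 0 0.032;0.0002 -0.0074 0 0 0 0.038;0.0003 -0.0087 0 0 0 0.045;0.0004 -0.01 0 0 0 0.051;0.0005 -0.0112 0 0 0 0.057;0.0006 -0.0124 0 0 0 0.064;0.0008 -0.0136 0 0 0 0.07;0.0009 -0.0149 0 0 0 0.076;0.001 -0.0161 0 0 0 0.083;0.0012 -0.0173 0 0 0 0.089;0.0014 -0.0185 0 0 0 0.095;0.0016 -0.0198 0 0 0 0.102;0.0018 -0.021 0 0 0 0.108;0.002 -0.0222 0 0 0 0.115;0.0022 -0.0234 0 0 0 0.121;0.0025 -0.0246 0 0 0 0.127'
python3 -c "
from h import *
feel()"
```

```text
time_s: 18.57
ee_pos: [601.2, 18.2, 200.5]
ee_rot: [179.6, -0.1, 167.6]
force: [-0.6, 6.1, -0.6]
gripper_width: 30.1
t 18.82 pos [601.27  18.08 200.51] az -10.79 r 61.6 yaw 167.64 Ftan [5.9  5.89 4.76 5.59 5.3 ] mean 5.49 F [ 0.22  5.57 -0.19] w 29.7
```

```bash
python3 -m jog '0 -0.0012 0 0 0 0.006;0 -0.0025 0 0 0 0.013;0.0001 -0.0037 0 0 0 0.019;0.0001 -0.005 0 0 0 0.025;0.0002 -0.0062 0 0 0 0.032;0.0002 -0.0074 0 0 0 0.038;0.0003 -0.0087 0 0 0 0.045;0.0004 -0.01 0 0 0 0.051;0.0005 -0.0112 0 0 0 0.057;0.0006 -0.0124 0 0 0 0.064;0.0008 -0.0136 0 0 0 0.07;0.0009 -0.0149 0 0 0 0.076;0.001 -0.0161 0 0 0 0.083;0.0012 -0.0173 0 0 0 0.089'
python3 -c "
from h import *
feel(4)"
```

```text
time_s: 19.98
ee_pos: [599.1, 11.1, 200.5]
ee_rot: [179.5, -0.2, 159.6]
force: [0.4, 5.6, -0.4]
gripper_width: 29.7
t 20.18 pos [599.1   10.98 200.51] az -17.71 r 61.2 yaw 159.58 Ftan [5.23 6.26 5.56 6.62] mean 5.91 F [ 0.36  6.18 -0.29] w 30.3
```

```bash
python3 -m jog '0 -0.0012 0 0 0 0.006;0 -0.0025 0 0 0 0.013;0.0001 -0.0037 0 0 0 0.019;0.0001 -0.005 0 0 0 0.025;0.0002 -0.0062 0 0 0 0.032;0.0002 -0.0074 0 0 0 0.038;0.0003 -0.0087 0 0 0 0.045;0.0004 -0.01 0 0 0 0.051;0.0005 -0.0112 0 0 0 0.057;0.0006 -0.0124 0 0 0 0.064;0.0008 -0.0136 0 0 0 0.07;0.0009 -0.0149 0 0 0 0.076'
python3 -c "
from h import *
feel(4)"
```

```text
time_s: 21.18
ee_pos: [596.6, 5.2, 200.5]
ee_rot: [179.4, -0.2, 152.7]
force: [1.8, 7.1, -1.0]
gripper_width: 30.3
t 21.38 pos [596.58   5.05 200.46] az -23.76 r 60.9 yaw 152.68 Ftan [6.95 6.22 5.98 4.88] mean 6.01 F [ 0.92  6.28 -0.85] w 30.4
```

```bash
python3 -m jog '0 -0.0012 0 0 0 0.006;0 -0.0025 0 0 0 0.013;0.0001 -0.0037 0 0 0 0.019;0.0001 -0.005 0 0 0 0.025;0.0002 -0.0062 0 0 0 0.032;0.0002 -0.0074 0 0 0 0.038;0.0003 -0.0087 0 0 0 0.045;0.0004 -0.01 0 0 0 0.051'
python3 -c "
from h import *
feel(4)"
```

```text
time_s: 22.05
ee_pos: [594.6, 1.6, 200.5]
ee_rot: [179.3, -0.2, 148.0]
force: [1.6, 6.8, 0.1]
gripper_width: 30.0
t 22.25 pos [594.62   1.46 200.46] az -27.6 r 60.7 yaw 148.03 Ftan [6.27 6.12 5.61 6.17] mean 6.04 F [ 1.24  6.35 -1.11] w 29.9
```

```bash
python3 -m jog '0 0.003 0 0 0 0;0 0.006 0 0 0 -0.06;0 0.006 0 0 0 -0.12;0 0.006 0 0 0 -0.12'
cat >> h.py <<'E'
def feel(n=5):
    F=[]
    for _ in range(n): grab_frame("side"); s=state(); F.append(s["force"])
    F=np.array(F);A=np.array([540.8,29.6]);e=np.array(s["ee_pos"])[:2]; y=np.radians(s["ee_rot"][2])
    ty=np.array([np.sin(y),-np.cos(y)]); tx=np.array([np.cos(y),np.sin(y)])
    b=e-A+(s["gripper_width"]/2-6)*ty; B=b@tx; k=-B-np.sqrt(B*B-b@b+62**2); peg=b+k*tx
    az=np.arctan2(peg[1],peg[0]); t=np.array([-np.sin(az),np.cos(az)])
    ft=F[:,:2]@t; print("t",round(s["time_s"],2),"pos",np.round(s["ee_pos"],1),"pegaz",np.degrees(az).round(2),"ring",(az+np.radians(46)).round(3),"yaw-180-pegaz",round(s["ee_rot"][2]-180-np.degrees(az),1),"k",round(k,1),"Ft",ft.round(2),"mean",ft.mean().round(2),"|F|",np.linalg.norm(F[:,:2].mean(0)).round(2),"Fz",F[:,2].mean().round(1))
E
python3 -c "
from h import *
feel(3)"
```

```text
time_s: 22.58
ee_pos: [596.2, 2.9, 200.5]
ee_rot: [179.4, -0.1, 158.9]
force: [-0.1, 0.0, 0.3]
gripper_width: 29.9
t 22.73 pos [596.2   3.4 200.5] pegaz -16.81 ring 0.51 yaw-180-pegaz -4.5 k -0.7 Ft [-0.19 -0.11  0.2 ] mean -0.03 |F| 0.26 Fz 0.0
```

```bash
python3 -m jog '0 -0.0012 0 0 0 0.004;0 -0.0025 0 0 0 0.008;0.0001 -0.0037 0 0 0 0.012;0.0001 -0.005 0 0 0 0.017;0.0002 -0.0062 0 0 0 0.022;0.0002 -0.0074 0 0 0 0.028;0.0003 -0.0087 0 0 0 0.034;0.0004 -0.01 0 0 0 0.04;0.0005 -0.0112 0 0 0 0.046;0.0006 -0.0124 0 0 0 0.052;0.0008 -0.0136 0 0 0 0.058'
python3 -c "
from h import *
feel(5)"
```

```text
time_s: 23.65
ee_pos: [593.6, -1.1, 200.4]
ee_rot: [179.1, -0.2, 153.4]
force: [1.4, 6.8, -0.7]
gripper_width: 30.2
t 23.9 pos [593.6  -1.2 200.5] pegaz -21.92 ring 0.42 yaw-180-pegaz -4.7 k -0.8 Ft [5.95 6.25 6.15 5.27 6.04] mean 5.93 |F| 6.0 Fz -0.5
```

```bash
python3 -m jog '0 -0.0012 0 0 0 0.006;0 -0.0024 0 0 0 0.012;0 -0.0036 0 0 0 0.018;0.0001 -0.0048 0 0 0 0.024;0.0002 -0.006 0 0 0 0.03;0.0003 -0.0072 0 0 0 0.036'
python3 -c "
from h import *
feel(4)"
```

```text
time_s: 24.4
ee_pos: [592.2, -3.0, 200.5]
ee_rot: [179.0, -0.3, 150.1]
force: [1.7, 5.7, -0.8]
gripper_width: 30.3
t 24.6 pos [592.1  -3.1 200.4] pegaz -24.13 ring 0.382 yaw-180-pegaz -5.7 k -0.9 Ft [6.45 6.11 5.62 5.53] mean 5.93 |F| 6.04 Fz -0.6
```

```bash
python3 -m jog '0 -0.0012 0 0 0 0.006;0 -0.0024 0 0 0 0.012;0 -0.0036 0 0 0 0.018;0.0001 -0.0048 0 0 0 0.024;0.0002 -0.006 0 0 0 0.03'
python3 -c "
from h import *
feel(4)"
```

```text
time_s: 25.02
ee_pos: [590.8, -4.6, 200.4]
ee_rot: [178.9, -0.4, 147.4]
force: [1.8, 5.4, -1.3]
gripper_width: 30.1
t 25.22 pos [590.8  -4.7 200.4] pegaz -26.03 ring 0.349 yaw-180-pegaz -6.6 k -1.0 Ft [7.33 5.9  5.52 6.87] mean 6.41 |F| 6.58 Fz -0.3
```

```bash
python3 -m jog '0 -0.0012 0 0 0 0.004;0 -0.0024 0 0 0 0.008;0 -0.0036 0 0 0 0.012;0 -0.0048 0 0 0 0.016;0.0001 -0.0058 0 0 0 0.02'
python3 -c "
from h import *
feel(4)"
```

```text
time_s: 25.63
ee_pos: [589.7, -6.2, 200.4]
ee_rot: [178.8, -0.4, 145.5]
force: [2.0, 6.2, -1.8]
gripper_width: 30.0
t 25.83 pos [589.7  -6.2 200.4] pegaz -27.96 ring 0.315 yaw-180-pegaz -6.5 k -1.0 Ft [6.42 6.25 6.65 5.88] mean 6.3 |F| 6.36 Fz -1.0
```

```bash
python3 -m jog '0 -0.0012 0 0 0 0.004;0 -0.0024 0 0 0 0.008;0 -0.0036 0 0 0 0.012;0 -0.0048 0 0 0 0.016'
python3 -c "
from h import *
feel(5)"
```

```text
time_s: 26.17
ee_pos: [588.9, -7.1, 200.4]
ee_rot: [178.7, -0.4, 144.0]
force: [2.6, 6.1, -1.4]
gripper_width: 30.3
t 26.42 pos [588.8  -7.2 200.4] pegaz -29.02 ring 0.296 yaw-180-pegaz -6.9 k -1.1 Ft [6.59 6.46 6.61 6.49 7.97] mean 6.82 |F| 6.92 Fz -1.1
```

```bash
python3 -m jog '0 -0.0012 0 0 0 0.003;0 -0.0024 0 0 0 0.006;0 -0.0036 0 0 0 0.009;0 -0.004 0 0 0 0.01'
python3 -c "
from h import *
feel(5)"
```

```text
time_s: 26.75
ee_pos: [588.3, -7.7, 200.3]
ee_rot: [178.5, -0.5, 143.1]
force: [3.2, 6.4, -2.1]
gripper_width: 29.9
t 27.0 pos [588.3  -7.7 200.4] pegaz -29.77 ring 0.283 yaw-180-pegaz -7.2 k -1.1 Ft [6.82 6.84 6.84 7.56 6.9 ] mean 6.99 |F| 7.02 Fz -1.6
```

```bash
python3 -m jog '0 -0.0012 0 0 0 0.003;0 -0.0024 0 0 0 0.006;0 -0.0036 0 0 0 0.009;0 -0.004 0 0 0 0.01'
python3 -c "
from h import *
feel(5)"
```

```text
time_s: 27.33
ee_pos: [587.9, -8.1, 200.3]
ee_rot: [178.3, -0.5, 142.1]
force: [3.5, 7.9, -1.8]
gripper_width: 30.3
t 27.58 pos [587.9  -8.2 200.3] pegaz -30.39 ring 0.272 yaw-180-pegaz -7.5 k -1.1 Ft [7.85 7.2  7.57 7.33 8.01] mean 7.59 |F| 7.63 Fz -1.6
```

```bash
python3 -m jog '0 -0.0015 0 0 0 0.003;0 -0.003 0 0 0 0.005;0 -0.0038 0 0 0 0.007;0 -0.0043 0 0 0 0.008'
python3 -c "
from h import *
feel(6)"
```

```text
time_s: 27.92
ee_pos: [587.4, -8.6, 200.3]
ee_rot: [178.2, -0.5, 141.3]
force: [3.9, 7.6, -1.1]
gripper_width: 30.2
t 28.22 pos [587.4  -8.6 200.3] pegaz -30.87 ring 0.264 yaw-180-pegaz -7.8 k -1.2 Ft [7.94 7.78 7.82 7.87 8.71 7.33] mean 7.91 |F| 7.97 Fz -2.0
```

```bash
python3 -m jog '0 -0.0015 0 0 0 0.003;0 -0.003 0 0 0 0.005;0 -0.0038 0 0 0 0.007;0 -0.0044 0 0 0 0.008'
python3 -c "
from h import *
feel(6)"
```

```text
time_s: 28.55
ee_pos: [587.0, -9.0, 200.2]
ee_rot: [178.0, -0.5, 140.6]
force: [3.9, 7.7, -2.0]
gripper_width: 30.0
t 28.85 pos [587.   -9.1 200.2] pegaz -31.38 ring 0.255 yaw-180-pegaz -8.1 k -1.1 Ft [8.94 8.25 8.22 7.9  8.43 8.5 ] mean 8.37 |F| 8.4 Fz -2.5
```

```bash
python3 -m jog '0 -0.0015 0 0 0 0.003;0 -0.003 0 0 0 0.005;0 -0.004 0 0 0 0.006;0 -0.0048 0 0 0 0.006'
python3 -c "
from h import *
feel(6)"
```

```text
time_s: 29.18
ee_pos: [586.5, -9.5, 200.2]
ee_rot: [177.8, -0.5, 140.0]
force: [4.4, 8.3, -2.6]
gripper_width: 30.0
t 29.48 pos [586.6  -9.6 200.2] pegaz -32.12 ring 0.242 yaw-180-pegaz -7.9 k -1.2 Ft [8.63 8.33 9.86 8.42 8.1  8.21] mean 8.59 |F| 8.61 Fz -2.0
```

```bash
python3 -m jog '0 -0.0015 0 0 0 0.003;0 -0.003 0 0 0 0.005;0 -0.004 0 0 0 0.006;0 -0.0049 0 0 0 0.006'
python3 -c "
from h import *
feel(6)"
```

```text
time_s: 29.82
ee_pos: [586.1, -10.0, 200.1]
ee_rot: [177.5, -0.6, 139.4]
force: [4.3, 8.1, -2.6]
gripper_width: 30.2
t 30.12 pos [586.1 -10.1 200.1] pegaz -32.71 ring 0.232 yaw-180-pegaz -7.9 k -1.2 Ft [8.81 8.39 8.52 8.77 9.69 8.61] mean 8.8 |F| 8.84 Fz -2.2
```

```bash
python3 -m jog '0 -0.0015 0 0 0 0.003;0 -0.003 0 0 0 0.005;0 -0.0042 0 0 0 0.006;0 -0.0053 0 0 0 0.006'
python3 -c "
from h import *
feel(6)"
```

```text
time_s: 30.45
ee_pos: [585.7, -10.5, 200.1]
ee_rot: [177.3, -0.6, 138.8]
force: [5.0, 8.1, -2.9]
gripper_width: 30.3
t 30.75 pos [585.7 -10.6 200.1] pegaz -33.51 ring 0.218 yaw-180-pegaz -7.7 k -1.2 Ft [10.03  9.06  8.82  9.2   9.36  9.91] mean 9.4 |F| 9.42 Fz -2.5
```

```bash
python3 -m jog '0 -0.0015 0 0 0 0.003;0 -0.003 0 0 0 0.005;0 -0.0042 0 0 0 0.006;0 -0.0053 0 0 0 0.006'
python3 -c "
from h import *
feel(6)"
```

```text
time_s: 31.08
ee_pos: [585.3, -11.0, 200.0]
ee_rot: [177.1, -0.6, 138.2]
force: [4.5, 8.8, -2.8]
gripper_width: 30.4
t 31.38 pos [585.2 -11.  200. ] pegaz -34.14 ring 0.207 yaw-180-pegaz -7.7 k -1.2 Ft [ 9.2  10.12  8.18  9.38  8.75  8.81] mean 9.07 |F| 9.1 Fz -2.7
```

```bash
python3 -m jog '0 -0.0015 0 0 0 0.003;0 -0.003 0 0 0 0.005;0 -0.0043 0 0 0 0.006;0 -0.0055 0 0 0 0.006'
python3 -c "
from h import *
feel(8)"
```

```text
time_s: 31.72
ee_pos: [584.9, -11.4, 200.0]
ee_rot: [176.8, -0.6, 137.6]
force: [6.6, 8.9, -3.1]
gripper_width: 30.3
t 32.12 pos [584.9 -11.5 199.9] pegaz -34.66 ring 0.198 yaw-180-pegaz -7.8 k -1.2 Ft [ 9.1   9.03  9.75  9.8   9.76  9.73 10.66 10.49] mean 9.79 |F| 9.83 Fz -2.6
```

About 9.8 N tangential, which is snug. I'll back off, lift straight up and retreat, then check.

```bash
python3 -m jog '0 0.006 0 0 0 0;0 0.016 0 0 0 0;0 0.016 0 0 0 0;0 0.016 -0.04 0 0 0;0 0.016 -0.08 0 0 0;0 0.016 -0.13 0 0 0;0 0.016 -0.2 0 0 0;0 0.016 -0.2 0 0 0'
python3 - <<'E'
from h import *
to([440,310,300],168)
E
```

```text
time_s: 32.78
ee_pos: [589.6, -11.4, 307.4]
ee_rot: [176.4, -0.0, 137.5]
force: [0.3, -0.3, 0.7]
gripper_width: 29.9
t 32.78 pos [589.6 -11.4 307.4] rot [ 1.7643e+02 -1.0000e-02  1.3752e+02] F [ 0.32 -0.27  0.72] w 29.9
row [0.6549 0.2706 0.0317] [ 0.0387  0.0104 -0.3385]
```

```bash
python3 -m jog '0.08 0.033 0 0 0 0;0.16 0.066 0 0 0 0;0.24 0.1 0 0 0 0;0.32 0.132 0 0 0 0;0.4 0.165 0 0 0 0;0.5 0.206 0 0 0 0;0.58 0.24 0 0 0 0;0.65 0.27 0 0 0 0;0.65 0.27 0 0 0 0;0.65 0.27 0 0 0 0;0.65 0.27 0 0 0 0;0.65 0.27 0 0 0 0'
python3 - <<'E'
from h import *
for n in("top","side"): cv2.imwrite(f"pics/{n}2.png",np.mean([grab_frame(n)[:,:,::-1] for _ in range(6)],axis=0).astype(np.uint8))
overlay((541,29.6),-34.6,168.5,168.5,"pics/ov3.png",{"top":"pics/top2.png","side":"pics/side2.png"})
def cen(g,rows,c0,c1,bg):
    o=[]
    for r in rows:
        w=np.clip(g[r,c0:c1]-bg,0,None); o.append([(w*np.arange(c0,c1)).sum()/w.sum(),r])
    return np.array(o)
for f in ("top1","top2"):
  g=cv2.imread(f"pics/{f}.png",0).astype(float)
  print(cen(g,range(204,213),259,266,50)[:,0].round(2),cen(g,range(214,219),259,264,50)[:,0].round(2))
a,b=[cv2.imread(f"pics/top{i}.png",0).astype(float) for i in(0,2)]
s=state();print(s["time_s"],s["ee_pos"],s["force"])
for q in("mug","hopper","scoop","dust_brush","coffee_tin","tea_tin","spice_jar"): print(q,[np.round(d["location"],0).tolist() for d in tip_of(q,"top")][:2])
E
```

```text
time_s: 33.78
ee_pos: [441.3, 306.4, 315.8]
ee_rot: [176.5, 0.1, 137.5]
force: [0.1, -0.1, 0.3]
gripper_width: 30.5
[262.86 262.61 262.47 262.35 262.11 261.63 261.58 261.48 261.68] [261.49 261.32 261.05 260.89 260.72]
[262.87 262.6  262.47 262.34 262.11 261.65 261.55 261.48 261.44] [261.7  261.29 261.04 260.89 260.7 ]
34.3833 [441.02381949 307.28870512 315.83476638] [-0.64190778  0.24652071 -0.06595874]
mug [[117.0, 212.0], [320.0, 211.0]]
hopper [[198.0, 226.0]]
scoop [[398.0, 260.0]]
dust_brush [[290.0, 266.0]]
coffee_tin [[119.0, 215.0], [276.0, 186.0]]
tea_tin [[426.0, 209.0]]
spice_jar [[359.0, 164.0]]
```

View pics/ov3.png

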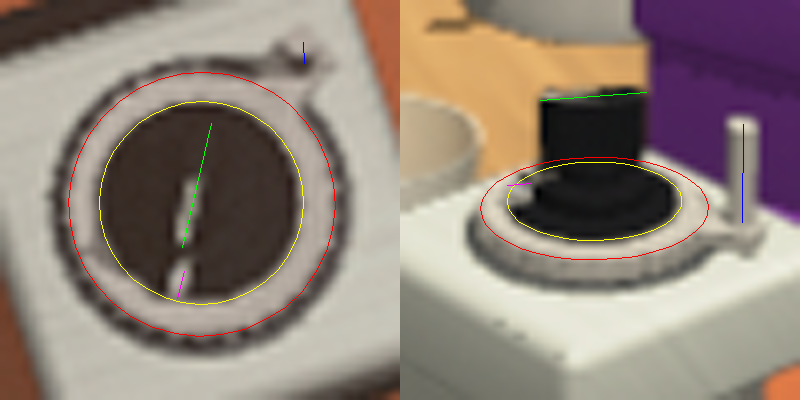

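The peg is at azimuth ≈ -34.6°, the ring bears, the nose and fin are unchanged and in line, and the bystanders are in place. Handing in.

```bash
python3 -c "
from workcell import *
print(job_done())"
```

```text
the job is handed in; nothing more can be done
None
```

The grinder is set to its preset and handed in at about 34 s of the 72 s allowed. I loosened the lock ring by its peg by about 0.78 rad. Then I gripped the adjuster bar and turned it about 56° anticlockwise until its nose faced the fin. Last, I pushed the ring back clockwise in small steps until it was snug.

**Final checks**
- **Peg force:** the last hold averaged 9.8 N along the direction of push. Single noisy readings reached 10.7 N. The pads' drag added about 2.6 N downwards, so the total on the peg was about 10.2 N. I read the force only while holding between moves, so a short peak during a move would not have shown.
- **Ring angle:** it ended near 0.20 rad and did not move when I let go.
- **Alignment:** the nose stands at 168.5° by the gripper. The fin is at 167–169° in the pictures, so they agree within about 2°. Earlier estimates of the fin ranged from 163° to 172°, before I fixed the axis position.
- **Adjuster and fin:** pictures from before and after tightening show both unmoved.
- **Bystanders:** I saw no sign that any had moved. The network still found the hopper, spoon, brush, tea tin and spice jar where they stood in the first picture. It mixed up the mug and the coffee tin, so I did not check those two closely.

One row of an early move in the open had its x and y values swapped, a shift of about 2.5 mm. It touched nothing.

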